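# Stand the microscope sliders in their rack

## Robot

A 6-joint arm with a two-finger parallel gripper is mounted at the origin on the work surface. World frame = base frame: x ahead of the robot, y to its left, z up, the work surface at z = 0. Lengths are in mm, angles in rad, forces in N, time in s.
With the tool pointing down it reaches from about 250 to 800 mm from the base axis. Payload 8.5 kg.
Tool frame: the origin (TCP) lies at the very end of the fingers, on their centre line; the grasp point (between the pads) lies 19 mm behind it; z points along the fingers, y is the direction in which the jaws open and shut (so a half turn about z gives the same grasp; the last joint's range is limited). The gripper opens to 85 mm and grips with 20 to 120 N. Pads are 22 mm wide; open, the fingers measure 114 mm over their backs; the gripper's body (76 mm by 85 mm) begins 54 mm behind the grasp point. The pads swing forward as they close: fully open they stand 13 mm farther back than shut.
Start: joints at [1.184, 0.238, -0.013, 1.319, 0, 1.571], TCP at [198.026, 486.173, 231.276] pointing down, gripper open.
Joint ranges: [-2.66, 2.66], [-1.03, 1.9], [-1.14, 1.46], [-1.82, 2.27], [-1.45, 1.34], [-3.14, 3.14]. Speed limits (rad/s): [2.22, 2.22, 2.79, 3.14, 3.14, 3.14].

## Interface

Orientations are given as a unit quaternion [w, x, y, z].
In Python, from workcell import ctrl, capture, camera_params, regions_of, place_of gives the robot as it stands.
- The arm moves only by the tool play_rows, never from a script. Its argument "increments" is a list of rows, each an object with "offset": the shift along the tool's x, y, z in m, a list of three; "turn": the turn about the tool's z in degrees. A call has 1 to 12 rows; each row shifts and turns the commanded pose from where the row before left it, along the tool's axes as they then stand; what a row does not reach is not made up. A row lasts 1/8 s, in which the tool goes at most 62.5 mm and 10.7 degrees, less where a joint would pass 70% of its speed; a pose out of reach is approached as far as the arm can. A call is refused whole if a number of a shift passes 0.0625 or a number of a turn 10.7, either way. A call with a gripper value outside its range is refused whole. "grip" is the closure, from 0 (fully open) to 1 (shut), set as the call begins (left out, the last holds). The fingers move at their own pace and stop on an object; "force" is the grip in N (left out, the last holds). Time passes only in rows, so rows that do not move let the fingers close. It gives the time, the measured TCP pose, the force and the opening at its end, in the units of the state.
- ctrl.read_state(): the state, without advancing time (a new reading comes with each control period).
- capture(name): name is "scene" or "top"; returns the picture (400x640x3 uint8, blue, green, red); there is no depth.
- camera_params(name): a dict with "fx", "fy", "cx", "cy" (pixels), "R" (3x3) and "t" (3): a world point X has camera coordinates R X + t. Camera axes: x right, y down, z forward; pixel columns grow to the right and rows downward; lengths in mm; the calibration is good to about 2 mm. A picture is of the moment at which its call begins. camera_params takes no time and is no camera call.
- ctrl.hand_in(): hands the job in, once; it reports no verdict.
Trained networks look in the newest picture that a camera, given by its name, has taken for a name from the list of things; names that differ only in an ending like _2 or _b are one class to them, and where a whole thing is asked for, a point or a joint stands for the part that bears it (a point fixed in the world has none). Each returns a list of dicts, best first, with "p" (0 to 1); they miss things now and then, are a little off and sometimes report something else, mostly with a low value. They report only what shows in the picture. A call takes as long as a camera call.
- regions_of(camera, target): "pixels" (400x640 bool, what is visible of it) and "at" ([column, row] in pixels, amid what is visible of it).
- place_of(camera, target): "at" ([column, row] in pixels: a listed point, or the origin of a listed thing).
The state is a dict: "time_s": time; "joint_pos": joint angles; "qvel": joint speeds; "effort": joint torques, N m; "tool_pos": TCP position; "tcp_rot": TCP orientation; "contact_force": force on the tool from outside, world axes, zero at the start; "wrist_torque": the same for the moment, N m; "opening": finger opening in mm.
Only numpy, scipy, OpenCV 4.12 (cv2) and the standard library are available. Lean on these libraries where they do the work, as an engineer would, in place of code of your own. Each camera call takes 0.05 s, during which the arm holds its last target. There are 200 camera calls.

## Task

Stand the three microscope sliders that lie on the sloping rest upright in the rack, each in the slot made for its width, with its heavy lens end down on the slot's floor and its ribbed pull end up. Do not push or tip the bottle, jar, tip box or dishes.

Things in the scene. Friction and masses are not known exactly. Their poses are not given: they have to be found in the camera images.
- wide_mid (a point): Centre of the wide slider, a loose flat aluminium bar 138 x 48 x 12 mm. Lens end: heavier, round glass window in a dark ring. Pull end: three thin dark ribs, black end face. Its centre of mass is about 17 mm from here towards the lens end. x: along the bar to the pull end; y: across its width; z: out of its flat face (upwards at the start).
- medium_mid (a point): Centre of the medium slider, a loose flat aluminium bar 134 x 38 x 12 mm. Lens end: heavier, round glass window in a dark ring. Pull end: three thin dark ribs, black end face. Its centre of mass is about 17 mm from here towards the lens end. x: along the bar to the pull end; y: across its width; z: out of its flat face (upwards at the start).
- narrow_mid (a point): Centre of the narrow slider, a loose flat aluminium bar 130 x 28 x 12 mm. Lens end: heavier, round glass window in a dark ring. Pull end: three thin dark ribs, black end face. Its centre of mass is about 17 mm from here towards the lens end. x: along the bar to the pull end; y: across its width; z: out of its flat face (upwards at the start).
- slot_wide (a point): Centre of the mouth of the wide slot, in the top of a fixed grey block (44 x 90 x 45 mm high, its top 53 mm above the table). The slot is 51 x 15 mm, 38 mm deep with a closed floor, with about 3 mm of chamfer at its mouth. x: across the slot (the bar's thickness); y: along the slot (the bar's width); z: up.
- slot_medium (a point): Centre of the mouth of the medium slot, in the top of a fixed grey block (44 x 90 x 45 mm high, its top 53 mm above the table). The slot is 41 x 15 mm, 38 mm deep with a closed floor, with about 3 mm of chamfer at its mouth. x: across the slot (the bar's thickness); y: along the slot (the bar's width); z: up.
- slot_narrow (a point): Centre of the mouth of the narrow slot, in the top of a fixed grey block (44 x 90 x 45 mm high, its top 53 mm above the table). The slot is 31 x 15 mm, 38 mm deep with a closed floor, with about 3 mm of chamfer at its mouth. x: across the slot (the bar's thickness); y: along the slot (the bar's width); z: up.
- rack: The fixed rack: a black base plate 172 x 100 x 8 mm carrying the three slotted blocks in a row along its x axis, at -52, 0 and +52 mm, in any order; slots run along its y axis. Origin: centre of its underside. z up.
- rest_lip (a point): Fixed white rest: the sliders lie on it side by side in any order, 78 mm apart, lens ends low against its stop lip. Point: middle of the lip, 30 mm up, at the low edge of the 250 mm wide board. x: level, towards the high edge; y: along the lip. The board rises at 20 degrees and ends 62 mm up the slope; the pull ends overhang it by 68 to 76 mm, free at the sides and beneath.
- bottle: Bystander: loose glass bottle with a blue cap, 60 mm across, 140 mm high, upright. Origin: centre of its underside.
- tipbox: Bystander: loose closed pipette-tip box, grey with a clear lid, 82 x 117 x 62 mm high. Origin: centre of its underside; x along the 82 mm side.
- jar: Bystander: loose amber jar with a black cap, 56 mm across, 75 mm high. Origin: centre of its underside.
- dishes: Bystander: loose stack of three clear culture dishes, 60 mm across, 42 mm high. Origin: centre of its underside.

How it is judged:
By the outcome, as a careful person would: the job done as asked, in the order asked, and still so for the second after the job is handed in, with the robot touching nothing.
It also fails if it takes over 72 s, if anything falls off the work surface, if the arm or the gripper's body presses on something with over 40 N, if the wrist force passes 120 N, or if a joint passes its speed limit or range.

## Working session

There is one attempt and no reset: what is moved stays moved. The work goes in short steps, Python scripts to look and compute and a tool call to move; the robot and the scene stay as the last step left them, time stands still between calls to the robot, and variables do not carry over. Pictures are saved under pics/ and viewed, about 8 in all and at most 12, crops included, and the job is handed in when it is done.

Besides the shell and the picture viewer there is one more tool, called after ">>>" as a command line: name --argument value ..., lists and objects as JSON in quotes. play_rows: Moves the arm, as the interface text tells. Its arguments: {"type":"object","properties":{"increments":{"type":"array"},"grip":{"type":"number"},"force":{"type":"number"}},"required":["increments"]}

```bash
ls; mkdir -p pics; python3 - <<'E'
from workcell import *
import cv2
s=ctrl.read_state();print(s)
for c in("scene","top"):
    im=capture(c);cv2.imwrite(f"pics/{c}0.png",im)
    p=camera_params(c);print(c,p)
    for n in("wide_mid","medium_mid","narrow_mid","slot_wide","slot_medium","slot_narrow","rack","rest_lip","bottle","tipbox","jar","dishes"):
        print(n,[(r["at"],round(r["p"],2)) for r in place_of(c,n)[:3]])
print(ctrl.read_state()["time_s"])
E
```

```text
pics
{'time_s': 0.0, 'joint_pos': array([ 1.18401858e+00,  2.38795243e-01, -1.42690579e-02,  1.31921158e+00,
       -6.25342752e-06,  1.57078610e+00]), 'qvel': array([ 0.00015134, -0.00058178, -0.00134272,  0.00029521, -0.00021172,
       -0.00197829]), 'effort': array([-7.72173498e-04, -5.38783228e+01,  3.46438122e+01,  1.82880048e-02,
       -1.54763779e-04, -1.48530472e-05]), 'tool_pos': array([197.87344901, 485.82049754, 230.66428567]), 'tcp_rot': array([-1.39109998e-04,  1.92180620e-01,  9.81359293e-01, -7.26587481e-04]), 'contact_force': array([ 0.09042945,  0.61686735, -0.16824526]), 'wrist_torque': array([0.00322618, 0.00645289, 0.07722143]), 'opening': 85.57043398233432}
scene {'fx': 375.82494791544985, 'fy': 375.82494791544985, 'cx': 323.62790608121946, 'cy': 192.3935676705894, 'R': array([[-0.10357832,  0.99458954,  0.00794869],
       [ 0.64161978,  0.07292165, -0.76354862],
       [-0.7599971 , -0.07398704, -0.64570142]]), 't': array([  84.11421253, -280.41523182, 1324.48755946])}
wide_mid [([271.6, 181.1], 0.65)]
medium_mid [([206.8, 183.6], 0.66), ([236.2, 211.2], 0.19
[... 432 characters left out ...]
527145, 'cy': 197.21037459338953, 'R': array([[-0.02446306, -0.99945518,  0.0221561 ],
       [-0.99093756,  0.02131461, -0.1326214 ],
       [ 0.13207689, -0.02519964, -0.9909191 ]]), 't': array([ -13.62242301,  542.23340554, 1014.74760946])}
wide_mid [([382.4, 214.3], 0.95)]
medium_mid [([433.7, 207.1], 0.64)]
narrow_mid [([411.2, 208.4], 0.63)]
slot_wide []
slot_medium [([408.5, 140.8], 0.7), ([241.4, 205.7], 0.61)]
slot_narrow [([243.7, 185.4], 0.79), ([408.3, 142.3], 0.35), ([320.2, 250.2], 0.35)]
rack [([245.0, 206.3], 0.82)]
rest_lip [([402.6, 188.0], 0.79)]
bottle [([323.6, 163.4], 0.62)]
tipbox [([405.2, 141.4], 0.59)]
jar [([255.4, 155.8], 0.95)]
dishes [([321.3, 249.5], 0.92)]
1.3
```

```bash
cat > h.py <<'E'
import numpy as np,cv2
from workcell import *
def ray(c,uv):
    p=camera_params(c);R=np.array(p["R"]);t=np.array(p["t"])
    d=R.T@np.array([(uv[0]-p["cx"])/p["fx"],(uv[1]-p["cy"])/p["fy"],1.]);return -R.T@t,d
def atz(c,uv,z):
    o,d=ray(c,uv);return o+d*(z-o[2])/d[2]
def proj(c,X):
    p=camera_params(c);x=np.array(p["R"])@np.array(X,float)+p["t"];return np.array([p["cx"]+p["fx"]*x[0]/x[2],p["cy"]+p["fy"]*x[1]/x[2]])
def tri(us,ut):
    A=[];b=[]
    for c,u in(("scene",us),("top",ut)):
        o,d=ray(c,u);d/=np.linalg.norm(d);P=np.eye(3)-np.outer(d,d);A.append(P);b.append(P@o)
    A=np.vstack(A);b=np.hstack(b);X,*_=np.linalg.lstsq(A,b,rcond=None);return X,np.linalg.norm(A@X-b)
E
python3 - <<'E'
from h import *
D=dict(wide=([271.6,181.1],[382.4,214.3]),med=([206.8,183.6],[433.7,207.1]),nar=([238,186.7],[411.2,208.4]),slotm=([428.5,200.4],[241.4,205.7]),slotn=([428.5,220.8],[243.7,185.4]),lip=([232.7,212.2],[402.6,188]),bottle=([330.3,253.8],[323.6,163.4]),tip=([206.3,260.8],[405.2,141.4]),jar=([417.6,272],[255.4,155.8]),dish=([339.6,180.3],[321.3,249.5]))
for k,v in D.items():
    X,e=tri(*v);print(k,X.round(1),round(e,1))
print("slotw z53",atz("scene",[423.4,189],53), "rack z0 top",atz("top",[245,206.3],0))
a=cv2.imread("pics/scene0.png")[130:300,170:490];b=cv2.imread("pics/top0.png")[110:280,200:480]
cv2.imwrite("pics/s0c.png",cv2.resize(a,(800,425),interpolation=2));cv2.imwrite("pics/t0c.png",cv2.resize(b,(800,486),interpolation=2))
E
```

```text
wide [ 489.1 -162.8   64.6] 0.2
med [ 508.3 -312.3   56.7] 11.9
nar [ 504.6 -244.1   51.7] 0.5
slotm [520.4 211.8  65.9] 2.2
slotn [576.6 208.1  54.4] 1.9
lip [ 566.7 -236.5   23.5] 10.0
bottle [645.7  -6.3  -4.1] 5.6
tip [ 705.3 -254.6    9.1] 11.1
jar [672.8 186.8  -7. ] 1.1
dish [400.3   1.   11.8] 0.9
slotw z53 [463.31667349 209.52648485  53.        ] rack z0 top [525.96381568 213.75733814   0.        ]
```

View pics/s0c.png

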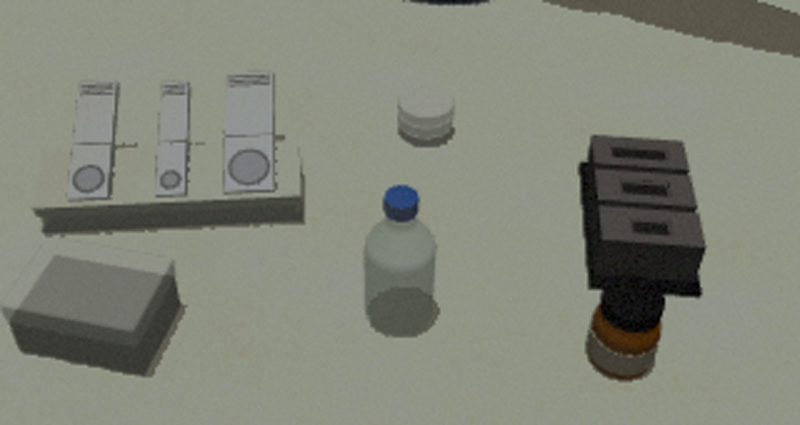

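View pics/t0c.png

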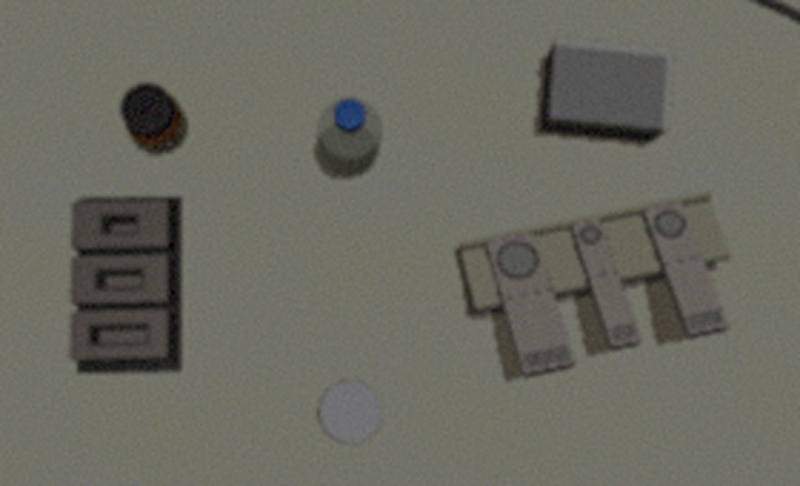

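Views: scene crop shows bars left-to-right medium, narrow, wide on the rest. The rack runs wide (far, px ~(425,191)) → medium (428,205) → narrow (430,221). The top crop agrees: wide slot ~(242,227), narrow ~(242,189). Now I'll fit the models to the network masks.

```bash
cat > fit.py <<'E'
from h import *
from scipy.optimize import minimize
import itertools
def box(sx,sy,z0,z1,cx=0): return np.array([[cx+a*sx/2,b*sy/2,z] for a,b,z in itertools.product((-1,1),(-1,1),(z0,z1))])
def Rz(a): return np.array([[np.cos(a),-np.sin(a),0],[np.sin(a),np.cos(a),0],[0,0,1]])
def Ry(a): return np.array([[np.cos(a),0,np.sin(a)],[0,1,0],[-np.sin(a),0,np.cos(a)]])
def mask(c,P,sh,S=4):
    m=np.zeros((sh[0]*S,sh[1]*S),np.uint8)
    h=cv2.convexHull(np.array([(proj(c,p)+.5)*S*16 for p in P]).astype(np.int32)); cv2.fillConvexPoly(m,h,1,shift=4)
    return cv2.resize(m.astype(np.float32),(sh[1],sh[0]),interpolation=cv2.INTER_AREA)
def cost(M,parts):
    e=0
    for c,m in M.items():
        r=np.max([mask(c,P,m.shape) for P in parts],0); e+=np.abs(r-m).sum()/m.sum()
    return e/len(M)
E
python3 - <<'E'
from fit import *
for c in("scene","top"): capture(c)
L=dict(wide=(138,48,[489,-163,60]),narrow=(130,28,[504,-244,57]),medium=(134,38,[508,-315,57]))
def masks(n):
    M={}
    for c in("scene","top"):
        r=regions_of(c,n)
        if r and r[0]["p"]>.3: M[c]=r[0]["pixels"].astype(np.float32); print(n,c,round(r[0]["p"],2),r[0]["at"],M[c].sum())
    return M
for n,(l,w,g) in L.items():
    M=masks(n+"_mid")
    f=lambda p:cost(M,[(Rz(p[3])@Ry(-np.radians(20))@box(l,w,-6,6).T).T+p[:3]])
    best=minimize(f,[*g,np.pi+.2],method="Nelder-Mead",options=dict(initial_simplex=[[*g,np.pi+.2]]+[list(np.array([*g,np.pi+.2])+d) for d in np.diag([12,12,8,-.2])],maxfev=160,xatol=.1,fatol=1e-4))
    p=best.x;e=p[:3]+Rz(p[3])@Ry(-np.radians(20))@[l/2,0,0]
    print(n,p.round(2),"yaw deg",np.degrees(p[3]).round(1),"err",round(best.fun,3),"pull end",e.round(1))
M=masks("rack")
if M:
    f=lambda p:cost(M,[(Rz(p[2])@b.T).T+[p[0],p[1],0] for b in(box(172,100,0,8),*[box(44,90,8,53,q) for q in(-52,0,52)])])
    g=np.array([522,210,0.])
    b=minimize(f,g,method="Nelder-Mead",options=dict(initial_simplex=[g,g+[10,0,0],g+[0,10,0],g+[0,0,.1]],maxfev=120,xatol=.1,fatol=1e-4));print("rack",b.x,b.fun)
    for q in(-52,0,52):print((b.x[:2]+(Rz(b.x[2])@[q,0,0])[:2]).round(1))
print(ctrl.read_state()["time_s"])
E
```

```text
wide_mid scene 0.75 [268.4, 184.4] 884.0
wide_mid top 0.4 [323.7, 155.9] 513.0
wide [ 493.34 -167.06   61.31    3.3 ] yaw deg 189.2 err 1.502 pull end [ 429.3 -177.4   84.9]
narrow_mid scene 0.58 [238.3, 189.0] 575.0
narrow_mid top 0.66 [412.1, 209.9] 537.0
narrow [ 502.78 -242.19   58.52    3.33] yaw deg 190.6 err 0.092 pull end [ 442.7 -253.5   80.8]
medium_mid scene 0.96 [205.7, 183.6] 794.0
medium_mid top 0.74 [436.0, 206.5] 743.0
medium [ 514.77 -317.59   61.09    3.32] yaw deg 190.0 err 0.077 pull end [ 452.8 -328.6   84. ]
rack scene 0.73 [409.7, 242.7] 228.0
rack top 0.65 [262.8, 227.0] 349.0Traceback (most recent call last):
  File "<stdin>", line 20, in <module>
    res = _minimize_neldermead(fun, x0, args, callback, bounds=bounds,
                               **options)
    fxc = func(xc)
    fx = function(np.copy(x), *(wrapper_args + args))
  File "<stdin>", line 18, in <lambda>
  File "fit.py", line 14, in cost
    r=np.max([mask(c,P,m.shape) for P in parts],0); e+=np.abs(r-m).sum()/m.sum()
              ~~~~^^^^^^^^^^^^^
  File "fit.py", line 9, in mask
    h=cv2.convexHull(np.array([(proj(c,p)+.5)*S*16 for p in P]).astype(np.int32)); cv2.fillConvexPoly(m,h,1,shift=4)
                                ~~~~^^^^^
  File "h.py", line 9, in proj
    p=camera_params(c);x=np.array(p["R"])@np.array(X,float)+p["t"];return np.array([p["cx"]+p["fx"]*x[0]/x[2],p["cy"]+p["fy"]*x[1]/x[2]])
ValueError: time passes only in moves, steps and waits
```

```bash
sed -i 's/^from workcell import \*/from workcell import *\nimport functools\ncamera_params=functools.lru_cache(camera_params)/' h.py
cat > rack.py <<'E'
from fit import *
M={}
for c in("scene","top"):
    capture(c);r=regions_of(c,"rack")
    if r: M[c]=r[0]["pixels"].astype(np.float32)
    print({n:[(x["at"],round(x["p"],2)) for x in place_of(c,n)[:2]] for n in("slot_wide","slot_medium","slot_narrow")})
def f(p):
    e=0;T=lambda b:(Rz(p[2])@b.T).T+[p[0],p[1],0]
    for c,m in M.items():
        r=mask(c,T(box(172,100,0,8)),m.shape,2)
        for q in(-52,0,52): r=np.minimum(r,1-mask(c,T(box(44,90,8,53,q)),m.shape,2))
        e+=np.abs(r-m).sum()/m.sum()
    return e
g=np.array([520,208,0.])
b=minimize(f,g,method="Nelder-Mead",options=dict(initial_simplex=[g,g+[10,0,0],g+[0,10,0],g+[0,0,.1]],maxfev=100,xatol=.1,fatol=1e-4));print("rack",b.x,b.fun)
for q in(-52,0,52):
    X=np.r_[b.x[:2]+(Rz(b.x[2])@[q,0,0])[:2],53];print(X.round(1),proj("scene",X).round(1),proj("top",X).round(1))
E
python3 rack.py
```

```text
{'slot_wide': [([425.5, 190.5], 0.82)], 'slot_medium': [([427.6, 199.1], 0.58), ([212.8, 259.2], 0.38)], 'slot_narrow': [([430.2, 220.9], 0.73)]}
{'slot_wide': [([239.5, 225.2], 0.78), ([323.7, 162.4], 0.58)], 'slot_medium': [([238.4, 209.2], 0.81), ([246.1, 209.6], 0.47)], 'slot_narrow': [([243.4, 190.2], 0.98), ([321.3, 250.1], 0.51)]}
rack [ 5.18693599e+02  2.14058851e+02 -7.87822103e-03] 2.0250072479248047
[466.7 214.5  53. ] [425.6 190. ] [240.7 226.3]
[518.7 214.1  53. ] [427.7 204.1] [240.9 206.8]
[570.7 213.6  53. ] [430.  219.6] [241.2 187.6]
```

>>> play_rows --increments '[{"offset": [0,0,0],"turn": -10},{"offset": [0,0,0],"turn": -10}]' --grip 0.2 --force 20

```text
time_s: 2.55
tool_pos: [198.0, 486.2, 231.3]
tcp_rot: [-0.0, 0.016, 1.0, -0.0]
contact_force: [-0.2, 0.7, -1.1]
opening: 68.3
```

```bash
cat > go.py <<'E'
# usage: go.py x y z theta_deg : tool-frame shift needed from present pose (after the turn), and turn
import sys,numpy as np
from workcell import ctrl
from scipy.spatial.transform import Rotation as Rn
s=ctrl.read_state();q=s["tcp_rot"];X=Rn.from_quat([q[1],q[2],q[3],q[0]]).as_matrix()[:,0]
th=np.degrees(np.arctan2(X[1],X[0]))%360
t=[float(a) for a in sys.argv[1:5]];d=np.array(t[:3])-s["tool_pos"];a=np.radians(t[3])
o=[d[0]*np.cos(a)+d[1]*np.sin(a),d[0]*np.sin(a)-d[1]*np.cos(a),-d[2]]
print("pos",s["tool_pos"].round(1),"theta",th.round(2),"open",round(s["opening"],1),"t",s["time_s"],"| turn",round(th-t[3],2),"then offset mm",np.round(o,1),"max",np.round(np.linalg.norm(o)/62.5,1))
E
cat > rack2.py <<'E'
from fit import *
ims={c:cv2.imread(f"pics/{c}0.png").astype(np.float32).mean(2) for c in("scene","top")}
import sys
def labels(c,p,sh,S=4):
    T=lambda b:(Rz(p[2])@np.asarray(b,float).T).T+[p[0],p[1],0]
    m=np.zeros((sh[0]*S,sh[1]*S),np.uint8)
    def fill(P,v):
        h=cv2.convexHull(np.array([(proj(c,x)+.5)*S*16 for x in T(P)]).astype(np.int32));cv2.fillConvexPoly(m,h,v,shift=4)
    fill(box(172,100,0,8),1)
    for q in((52,0,-52) if c=="top" else(-52,0,52)):
        fill(box(44,90,8,53,q),2)
        fill(box(44,90,53,53,q),3); fill(box(17,{-52:52,0:42,52:32}[q],53,53,q),4)
    return m
roi={"scene":(172,245,385,470),"top":(165,250,212,280)}
def f(p):
    e=0
    for c,im in ims.items():
        r0,r1,c0,c1=roi[c]
        m=labels(c,p,im.shape); A=[cv2.resize((m==k).astype(np.float32),im.shape[::-1],interpolation=cv2.INTER_AREA)[r0:r1,c0:c1].ravel() for k in range(5)]
        A=np.array(A).T;y=im[r0:r1,c0:c1].ravel();x,*_=np.linalg.lstsq(A,y,rcond=None);e+=((A@x-y)**2).mean()/y.var()
    return e
g=np.array([518.7,212,0.])
b=minimize(f,g,method="Nelder-Mead",options=dict(initial_simplex=[g,g+[5,0,0],g+[0,5,0],g+[0,0,.06]],maxfev=120,xatol=.05,fatol=1e-5));print("rack",b.x,b.fun,f(g))
for c in list(ims):
    k=ims;ims={c:k[c]};b1=minimize(f,b.x,method="Nelder-Mead",options=dict(maxfev=100));print(c,b1.x,b1.fun);ims=k
for q in(-52,0,52):print((b.x[:2]+(Rz(b.x[2])@[q,0,0])[:2]).round(1))
E
python3 rack2.py; python3 go.py 434 -176 160 190.3
```

```text
rack [ 5.18657508e+02  2.13655018e+02 -1.57651509e-03] 0.06896844506263733 0.11279393
scene [ 5.19698844e+02  2.13503176e+02 -1.62877461e-03] 0.01593947224318981
top [ 5.18395142e+02  2.13717037e+02 -1.63130644e-03] 0.04845647141337395
[466.7 213.7]
[518.7 213.7]
[570.7 213.6]
pos [198.  486.2 231.3] theta 178.16 open 68.3 t 2.55 | turn -12.14 then offset mm [-113.8 -693.7   71.3] max 11.3
```

>>> play_rows --increments '[{"offset": [0,0,0],"turn": -6},{"offset": [0,0,0],"turn": -6.1},{"offset": [-0.008,-0.05,0],"turn": 0},{"offset": [-0.008,-0.05,0],"turn": 0},{"offset": [-0.008,-0.05,0],"turn": 0},{"offset": [-0.008,-0.05,0],"turn": 0},{"offset": [-0.008,-0.05,0],"turn": 0},{"offset": [-0.008,-0.05,0],"turn": 0},{"offset": [-0.008,-0.05,0],"turn": 0},{"offset": [-0.008,-0.05,0],"turn": 0},{"offset": [-0.008,-0.05,0],"turn": 0},{"offset": [-0.008,-0.05,0],"turn": 0}]' --grip 0.25

```text
time_s: 4.05
tool_pos: [363.5, 5.8, 231.6]
tcp_rot: [0.001, -0.087, 0.996, -0.0]
contact_force: [1.3, 1.3, -0.5]
opening: 63.8
```

```bash
python3 go.py 434 -176 62 190.3
```

```text
pos [363.5   5.8 231.6] theta 189.94 open 63.8 t 4.05 | turn -0.36 then offset mm [ -36.9 -191.5  169.6] max 4.1
```

>>> play_rows --increments '[{"offset": [-0.009,-0.048,0.018],"turn": -0.4},{"offset": [-0.009,-0.048,0.018],"turn": 0},{"offset": [-0.009,-0.048,0.018],"turn": 0},{"offset": [-0.009,-0.048,0.018],"turn": 0},{"offset": [0,0,0],"turn": 0}]'

```text
time_s: 4.68
tool_pos: [432.9, -177.5, 157.8]
tcp_rot: [-0.001, -0.088, 0.996, 0.0]
contact_force: [-0.7, 0.8, 0.8]
opening: 64.1
```

```bash
python3 go.py 434 -176 62 190.3; python3 - <<'E'
from h import *
im=capture("scene");cv2.imwrite("pics/s1.png",cv2.resize(im[110:250,170:370],(800,560),interpolation=2))
E
```

```text
pos [ 432.9 -177.5  157.8] theta 190.14 open 64.1 t 4.675 | turn -0.16 then offset mm [-1.4  1.2 95.8] max 1.5
```

View pics/s1.png

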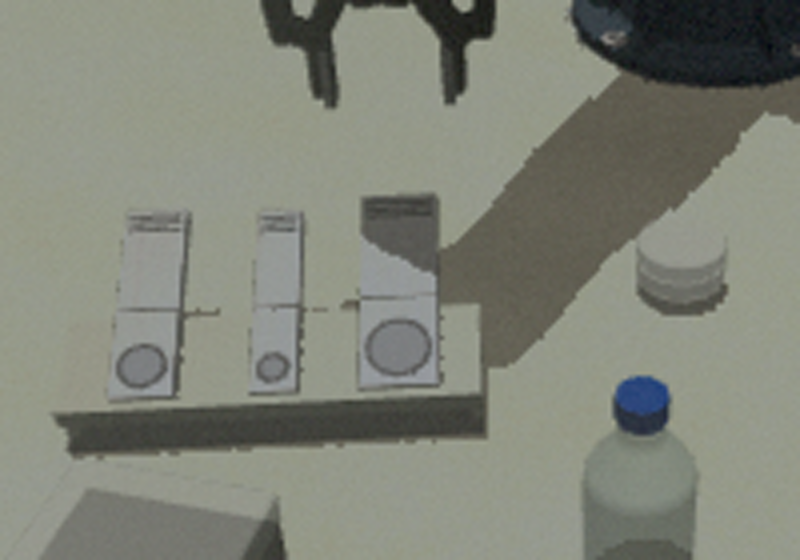

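```bash
python3 - <<'E'
from h import *
f=lambda X:((proj("scene",X)-[170,110])*4).round(0)
print("tcp",f([433,-177.5,158]))
B=np.array([-.984*.94,-.179*.94,.342]);Y=np.array([.179,-.984,0]);N=np.cross(B,Y)
C=np.array([487,-166,61.])
for s in(1,-1):
  for e in(1,-1):print(s,e,f(C+69*e*B+24*s*Y+6*N), N.round(2))
E
```

```text
tcp [389. 104.]
1 1 [363. 190.] [0.34 0.06 0.94]
1 -1 [360. 383.] [0.34 0.06 0.94]
-1 1 [439. 188.] [0.34 0.06 0.94]
-1 -1 [442. 379.] [0.34 0.06 0.94]
```

The scene crop shows the fingers centred over the wide bar (tips at (327,105) and (453,103), bar pull end at (362–438,196)). The bar sits about 4 mm farther out than my model.

>>> play_rows --increments '[{"offset": [-0.004,0.001,0.032],"turn": 0},{"offset": [0,0,0.032],"turn": 0},{"offset": [0,0,0.032],"turn": 0},{"offset": [0,0,0],"turn": 0}]'

```text
time_s: 5.22
tool_pos: [434.8, -171.9, 62.3]
tcp_rot: [-0.002, -0.091, 0.996, 0.001]
contact_force: [-0.5, 0.5, 0.7]
opening: 64.0
```

>>> play_rows --increments '[{"offset": [0,0,0]},{"offset": [0,0,0]},{"offset": [0,0,0]},{"offset": [0,0,0]}]' --grip 1 --force 20

```text
schema error: expected keys offset, turn
```

>>> play_rows --increments '[{"offset": [0,-0.003,0],"turn": 0},{"offset": [0,0,0],"turn": 0},{"offset": [0,0,0],"turn": 0},{"offset": [0,0,0],"turn": 0}]' --grip 1 --force 20

```text
time_s: 5.72
tool_pos: [437.2, -176.5, 64.0]
tcp_rot: [0.0, -0.09, 0.996, -0.0]
contact_force: [-2.7, 0.4, 4.4]
opening: 47.9
```

>>> play_rows --increments '[{"offset": [0,0,-0.015],"turn": 0},{"offset": [0,0,-0.02],"turn": 0},{"offset": [0,0,-0.025],"turn": 0},{"offset": [0,0,-0.025],"turn": 0},{"offset": [0,0,-0.025],"turn": 0},{"offset": [0,0,-0.02],"turn": 0},{"offset": [0,0,-0.01],"turn": 0},{"offset": [0,0,0],"turn": 0}]'

```text
time_s: 6.72
tool_pos: [437.2, -176.5, 203.5]
tcp_rot: [0.0, -0.09, 0.996, -0.0]
contact_force: [0.9, -0.3, -2.2]
opening: 47.4
```

```bash
python3 go.py 467 213.7 200 180; python3 - <<'E'
from h import *
im=capture("scene");cv2.imwrite("pics/s2.png",cv2.resize(im[60:240,170:400],(766,600),interpolation=2))
E
```

```text
pos [ 437.2 -176.5  203.5] theta 190.33 open 47.4 t 6.725 | turn 10.33 then offset mm [-29.8 390.2   3.5] max 6.3
```

View pics/s2.png

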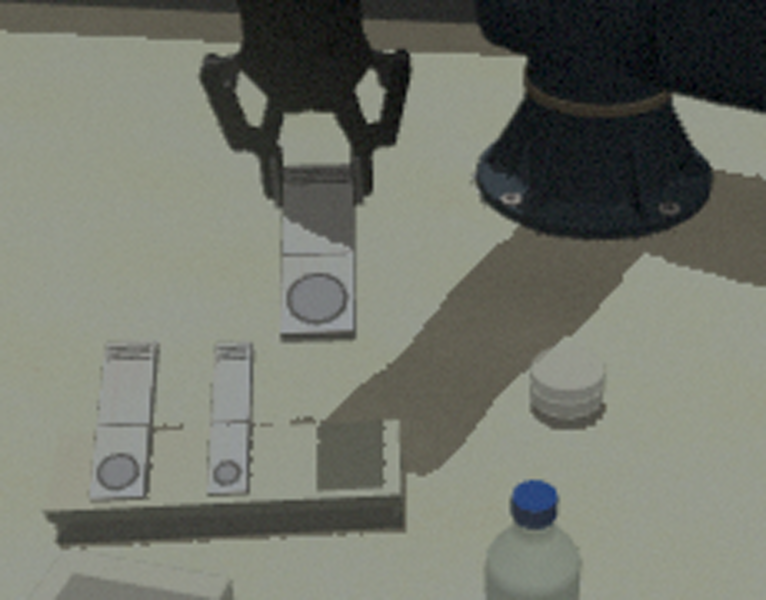

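```bash
cat > tilt.py <<'E'
from h import *
import sys
# predicted bar end pixels (scene) vs angle below horizontal; args: x y z(TCP) theta L d(grasp from pull end)
x,y,z,th,L,d=[float(v) for v in sys.argv[1:7]];a=np.radians(th)
G=np.array([x,y,z+19])
for c in("scene","top"):
  for t in(-20,0,30,60,75,80,85,90,95,100):
    r=np.radians(t);B=np.array([-np.cos(a)*np.cos(r),-np.sin(a)*np.cos(r),-np.sin(r)])
    print(c,t,proj(c,G-B*d).round(1),proj(c,G+B*(L-d)).round(1))
E
python3 tilt.py 437.2 -176.5 203.5 190.3 138 13; echo seen "(265.5,109.5) (265.2,161.2)"
```

```text
scene -20 [265.2 111.9] [260.2 121.9]
scene 0 [265. 110.] [262.1 142.3]
scene 30 [264.7 107.8] [265.3 162.5]
scene 60 [264.4 106.9] [267.9 167. ]
scene 75 [264.3 107. ] [268.8 163.8]
scene 80 [264.3 107.2] [269. 162.]
scene 85 [264.3 107.3] [269.2 160. ]
scene 90 [264.2 107.6] [269.4 157.6]
scene 95 [264.2 107.8] [269.5 155. ]
scene 100 [264.2 108.1] [269.6 152.1]
top -20 [401.4 236.5] [392.3 176.9]
top 0 [401.8 236.8] [388.1 177.1]
top 30 [402.3 235.9] [385.2 188.5]
top 60 [402.2 233.8] [386.3 208.8]
top 75 [402.  232.3] [388.1 220.8]
top 80 [402.  231.8] [388.8 224.9]
top 85 [401.8 231.3] [389.7 229.1]
top 90 [401.7 230.8] [390.6 233.3]
top 95 [401.6 230.3] [391.6 237.5]
top 100 [401.5 229.8] [392.6 241.6]
seen (265.5,109.5) (265.2,161.2)
```

The scene crop shows the bar in the grip, only about 30° below horizontal (ends (265,109) and (265,161)), because pad friction holds it. I'll push its lens end against the near vertical face of the rack block (x≈445), which will swing it flush and vertical.

>>> play_rows --increments '[{"offset": [0,0,0],"turn": 5.2},{"offset": [0,0,0],"turn": 5.1},{"offset": [0.014,0.045,0],"turn": 0},{"offset": [0.016,0.055,0],"turn": 0},{"offset": [0.016,0.055,0],"turn": 0},{"offset": [0.016,0.055,0],"turn": 0},{"offset": [0.016,0.055,0],"turn": 0},{"offset": [0.016,0.055,0],"turn": 0},{"offset": [0.014,0.045,0],"turn": 0},{"offset": [0.006,0.025,0],"turn": 0},{"offset": [0,0,0],"turn": 0},{"offset": [0,0,0],"turn": 0}]'

```text
time_s: 8.28
tool_pos: [322.3, 213.1, 202.6]
tcp_rot: [-0.001, -0.001, 1.0, -0.001]
contact_force: [-0.6, 0.4, -1.2]
opening: 47.6
```

```bash
python3 go.py 322 213.7 82 180; python3 - <<'E'
from h import *
im=capture("scene");
for c in("top",):
    im2=capture(c)
for c in("scene","top"):
    for r in regions_of(c,"wide_mid")[:2]:
        ys,xs=np.where(r["pixels"]);print(c,round(r["p"],2),r["at"],xs.min(),xs.max(),ys.min(),ys.max())
E
python3 tilt.py 325 213.7 203.5 180 138 13
```

```text
pos [322.3 213.1 202.6] theta 180.06 open 47.6 t 8.275 | turn 0.06 then offset mm [  0.3   0.6 120.6] max 1.9
scene 0.6 [431.3, 122.2] 422 443 96 145
top 0.79 [228.5, 258.8] 216 241 237 283
top 0.66 [242.1, 206.5] 225 260 199 217
scene -20 [431.1  99.2] [442.3 106.3]
scene 0 [431.4  97.4] [438.6 125.7]
scene 30 [432.   95.3] [432.2 145.6]
scene 60 [432.6  94.3] [426.5 151.1]
scene 75 [432.9  94.4] [424.4 148.6]
scene 80 [432.9  94.5] [423.8 147.1]
scene 85 [433.   94.6] [423.3 145.3]
scene 90 [433.1  94.8] [422.9 143.2]
scene 95 [433.1  95.1] [422.5 140.8]
scene 100 [433.2  95.3] [422.2 138.2]
top -20 [224.7 292.7] [219.8 232. ]
top 0 [224.2 293.3] [224.9 229.4]
top 30 [223.4 292.8] [231.4 237.8]
top 60 [222.9 290.8] [235.6 256.9]
top 75 [222.7 289.3] [236.6 269. ]
top 80 [222.7 288.8] [236.8 273.3]
top 85 [222.7 288.3] [236.9 277.7]
top 90 [222.7 287.7] [236.9 282.1]
top 95 [222.7 287.2] [236.8 286.6]
top 100 [222.7 286.7] [236.6 291.1]
```

>>> play_rows --increments '[{"offset": [0,0,0.03],"turn": 0},{"offset": [0,0,0.035],"turn": 0},{"offset": [0,0,0.03],"turn": 0},{"offset": [0,0,0.025],"turn": 0},{"offset": [-0.006,0,0],"turn": 0},{"offset": [-0.006,0,0],"turn": 0},{"offset": [-0.006,0,-0.008],"turn": 0},{"offset": [-0.006,0,-0.008],"turn": 0},{"offset": [-0.006,0,-0.009],"turn": 0}]'

```text
time_s: 9.6
tool_pos: [351.8, 213.1, 109.5]
tcp_rot: [-0.001, -0.0, 1.0, -0.0]
contact_force: [-3.2, -0.7, -0.8]
opening: 47.4
```

>>> play_rows --increments '[{"offset": [-0.008,0,-0.006],"turn": 0},{"offset": [-0.008,0,-0.006],"turn": 0},{"offset": [-0.008,0,-0.007],"turn": 0},{"offset": [-0.01,0,-0.004],"turn": 0},{"offset": [-0.01,0,-0.004],"turn": 0},{"offset": [-0.01,0,-0.004],"turn": 0},{"offset": [-0.01,0,-0.002],"turn": 0},{"offset": [-0.01,0,-0.002],"turn": 0}]'

```text
time_s: 10.6
tool_pos: [427.3, 213.6, 143.3]
tcp_rot: [-0.0, -0.0, 1.0, -0.0]
contact_force: [-1.7, 0.8, -1.6]
opening: 47.6
```

```bash
python3 go.py 439 213.7 142 180; python3 - <<'E'
from h import *
im=capture("scene");cv2.imwrite("pics/s3.png",cv2.resize(im[100:250,350:500],(600,600),interpolation=2))
E
```

```text
pos [427.3 213.6 143.3] theta 180.04 open 47.6 t 10.6 | turn 0.04 then offset mm [-11.7   0.1   1.3] max 0.2
```

View pics/s3.png

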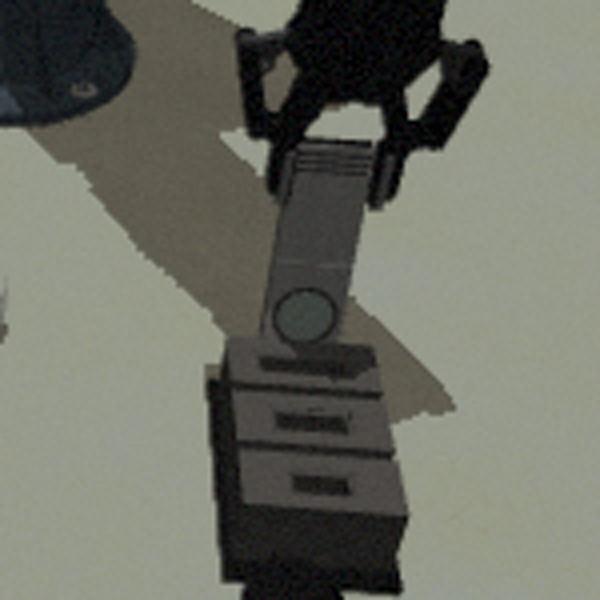

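The crop shows the bar almost upright, with its lens end behind the near block (px ~(305,340)). I'll finish the push.

>>> play_rows --increments '[{"offset": [-0.005,0,0],"turn": 0},{"offset": [-0.005,0,0],"turn": 0},{"offset": [0,0,0],"turn": 0}]'

```text
time_s: 11.02
tool_pos: [436.9, 213.7, 143.2]
tcp_rot: [-0.0, -0.0, 1.0, -0.0]
contact_force: [-0.9, 0.0, -2.4]
opening: 47.3
```

>>> play_rows --increments '[{"offset": [-0.001,0,0.006],"turn": 0},{"offset": [-0.001,0,0.006],"turn": 0},{"offset": [0,0,0],"turn": 0}]'

```text
time_s: 11.4
tool_pos: [438.3, 213.5, 130.6]
tcp_rot: [-0.0, -0.0, 1.0, -0.0]
contact_force: [-1.9, -0.3, -2.9]
opening: 47.2
```

>>> play_rows --increments '[{"offset": [0.005,0,-0.006],"turn": 0},{"offset": [0,0,-0.015],"turn": 0},{"offset": [0,0,-0.015],"turn": 0},{"offset": [0,0,-0.012],"turn": 0},{"offset": [-0.01,0,0],"turn": 0},{"offset": [-0.012,0,0],"turn": 0},{"offset": [-0.011,0,0],"turn": 0},{"offset": [0,0,0],"turn": 0},{"offset": [0,0,0],"turn": 0}]'

```text
time_s: 12.52
tool_pos: [466.5, 213.5, 178.8]
tcp_rot: [-0.001, -0.0, 1.0, -0.0]
contact_force: [0.0, -0.7, -1.1]
opening: 47.7
```

```bash
python3 go.py 467 213.7 122 180; python3 - <<'E'
from h import *
a=capture("scene")[110:230,380:480];b=capture("top")[150:270,195:295]
cv2.imwrite("pics/s4.png",cv2.resize(np.hstack([a,b]),(800,480),interpolation=2))
E
python3 tilt.py 467 213.6 179 180 138 13|egrep "85|90|95|80"
```

```text
pos [466.5 213.5 178.8] theta 180.02 open 47.7 t 12.525 | turn 0.02 then offset mm [-0.5  0.2 56.8] max 0.9
scene 60 [437.9 133.5] [431.  195.2]
scene 75 [438.3 133.7] [428.5 190.9]
scene 80 [438.3 133.9] [427.9 188.8]
scene 85 [438.4 134.1] [427.3 186.4]
scene 90 [438.5 134.3] [426.7 183.7]
scene 95 [438.6 134.6] [426.3 180.8]
top 30 [227.  227.3] [234.3 180.6]
top 80 [226.3 223.1] [239.3 217.4]
top 85 [226.3 222.6] [239.4 221.5]
top 90 [226.3 222.1] [239.4 225.7]
top 95 [226.3 221.6] [239.3 229.9]
```

View pics/s4.png

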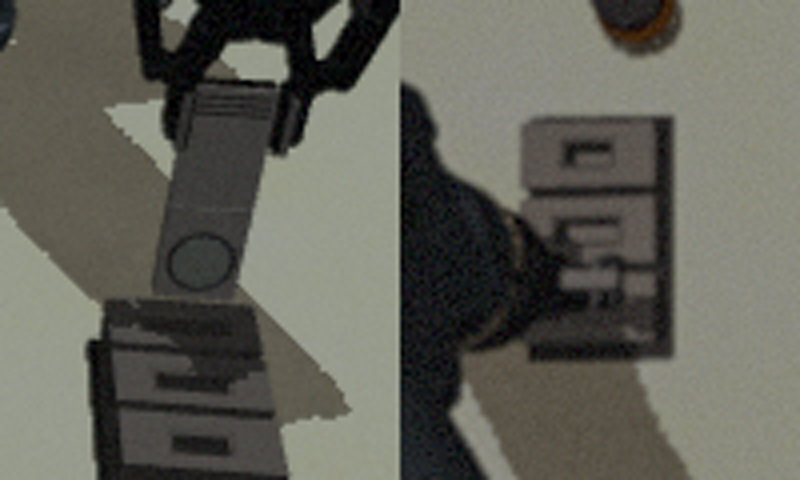

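The crop shows the bar upright over the near (wide) slot, bottom edge at scene px ~(428,184), as predicted for about 90°. I'll insert it gently.

>>> play_rows --increments '[{"offset": [0,0,0.008],"turn": 0},{"offset": [0,0,0.008],"turn": 0},{"offset": [0,0,0.006],"turn": 0},{"offset": [0,0,0.006],"turn": 0},{"offset": [0,0,0],"turn": 0}]'

```text
time_s: 13.25
tool_pos: [466.4, 213.6, 150.7]
tcp_rot: [-0.0, -0.0, 1.0, -0.0]
contact_force: [-0.4, -1.1, -2.0]
opening: 47.9
```

>>> play_rows --increments '[{"offset": [0,0,0.006],"turn": 0},{"offset": [0,0,0.006],"turn": 0},{"offset": [0,0,0],"turn": 0}]'

```text
time_s: 13.62
tool_pos: [466.4, 213.5, 138.7]
tcp_rot: [-0.0, -0.0, 1.0, -0.0]
contact_force: [0.5, 0.4, -1.8]
opening: 47.5
```

>>> play_rows --increments '[{"offset": [0,0,0.006],"turn": 0},{"offset": [0,0,0.006],"turn": 0},{"offset": [0,0,0.002],"turn": 0},{"offset": [0,0,0.002],"turn": 0},{"offset": [0,0,0],"turn": 0}]'

```text
time_s: 14.25
tool_pos: [466.9, 213.8, 123.3]
tcp_rot: [0.0, -0.0, 1.0, 0.0]
contact_force: [1.4, -0.5, -2.5]
opening: 47.7
```

>>> play_rows --increments '[{"offset": [0,0,0.002],"turn": 0},{"offset": [0,0,0.002],"turn": 0},{"offset": [0,0,0],"turn": 0}]'

```text
time_s: 14.62
tool_pos: [467.7, 214.0, 120.3]
tcp_rot: [0.001, -0.0, 1.0, 0.0]
contact_force: [1.3, -0.4, 6.9]
opening: 47.5
```

>>> play_rows --increments '[{"offset": [0,0,0],"turn": 0},{"offset": [0,0,0],"turn": 0},{"offset": [0,0,-0.01],"turn": 0},{"offset": [0,0,-0.02],"turn": 0},{"offset": [0,0,-0.03],"turn": 0},{"offset": [0,0,-0.025],"turn": 0}]' --grip 0.25

```text
time_s: 15.38
tool_pos: [466.7, 213.8, 205.9]
tcp_rot: [0.0, -0.0, 1.0, 0.0]
contact_force: [-1.0, 0.1, -0.8]
opening: 64.3
```

>>> play_rows --increments '[{"offset": [0.001,-0.045,0],"turn": 0},{"offset": [0.002,-0.055,0],"turn": 0},{"offset": [0.002,-0.055,0],"turn": 0},{"offset": [0.002,-0.055,0],"turn": 0},{"offset": [0.002,-0.055,0],"turn": 0},{"offset": [0.002,-0.055,0.01],"turn": 0},{"offset": [0.002,-0.055,0.01],"turn": 0},{"offset": [0,-0.05,0.01],"turn": 0},{"offset": [0,-0.04,0.01],"turn": 0},{"offset": [0,0,0],"turn": -5.2},{"offset": [0,0,0],"turn": -5.1},{"offset": [0,0,0],"turn": 0}]' --grip 0.41

```text
time_s: 16.88
tool_pos: [454.0, -251.5, 164.7]
tcp_rot: [0.0, -0.09, 0.996, -0.0]
contact_force: [-0.4, -0.0, 0.0]
opening: 50.6
```

```bash
python3 go.py 455 -251.5 59 190.3; python3 - <<'E'
from h import *
im=capture("scene");cv2.imwrite("pics/s5.png",cv2.resize(im[100:250,170:470],(800,400),interpolation=2))
E
```

```text
pos [ 454.  -251.5  164.7] theta 190.29 open 50.6 t 16.875 | turn -0.01 then offset mm [ -1.   -0.2 105.7] max 1.7
```

View pics/s5.png

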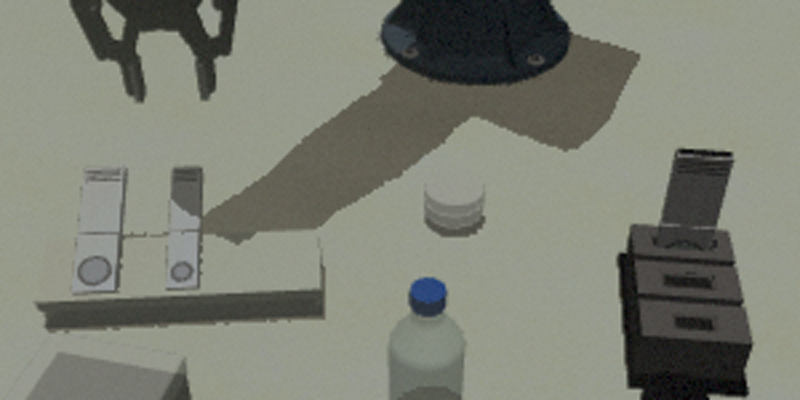

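```bash
python3 - <<'E'
from h import *
f=lambda X:((proj("scene",X)-[170,100])*800/300).round(0)
print("tcp",f([454,-251.5,164.7]),"seen 173,98")
B=np.array([-.984*.94,-.179*.94,.342]);N=np.array([.34,.06,.94])
for n,C,L,s in(("narrow",[502.8,-242.2,58.5],130,"(187,167)"),("medium",[514.8,-317.6,61.1],134,"(106,167)")):
  print(n,f(np.array(C)+L/2*B+6*N),s)
E
```

```text
tcp [172.  97.] seen 173,98
narrow [185. 163.] (187,167)
medium [103. 161.] (106,167)
```

The wide slider stands in its slot and the gripper is over the narrow bar (pull end at crop (187,167), 2–4 mm from the model). Next I grasp it.

>>> play_rows --increments '[{"offset": [-0.004,0.001,0.03],"turn": 0},{"offset": [0,0,0.035],"turn": 0},{"offset": [0,0,0.03],"turn": 0},{"offset": [0,0,0.01],"turn": 0},{"offset": [0,0,0],"turn": 0}]'

```text
time_s: 17.55
tool_pos: [457.8, -249.5, 59.5]
tcp_rot: [-0.0, -0.09, 0.996, 0.0]
contact_force: [0.7, 0.4, 1.0]
opening: 50.0
```

>>> play_rows --increments '[{"offset": [0,0,0],"turn": 0},{"offset": [0,0,0],"turn": 0},{"offset": [0,0,0],"turn": 0},{"offset": [0,0,0],"turn": 0}]' --grip 1 --force 20

```text
time_s: 18.05
tool_pos: [458.4, -250.0, 60.1]
tcp_rot: [0.001, -0.09, 0.996, -0.001]
contact_force: [-0.0, -1.3, 4.9]
opening: 27.3
```

>>> play_rows --increments '[{"offset": [0,0,-0.015],"turn": 0},{"offset": [0,0,-0.02],"turn": 0},{"offset": [0,0,-0.025],"turn": 0},{"offset": [0,0,-0.025],"turn": 0},{"offset": [0,0,-0.025],"turn": 0},{"offset": [0,0,-0.02],"turn": 0},{"offset": [0,0,-0.01],"turn": 0},{"offset": [0,0,0],"turn": 5.2},{"offset": [0,0,0],"turn": 5.1}]'

```text
time_s: 19.18
tool_pos: [457.3, -249.4, 199.2]
tcp_rot: [-0.0, 0.001, 1.0, 0.0]
contact_force: [0.6, 0.2, -1.7]
opening: 27.4
```

```bash
python3 go.py 320 213.7 200 180
```

```text
pos [ 457.3 -249.4  199.2] theta 179.87 open 27.4 t 19.175 | turn -0.13 then offset mm [137.3 463.1  -0.8] max 7.7
```

>>> play_rows --increments '[{"offset": [0.012,0.04,0],"turn": 0},{"offset": [0.017,0.057,0],"turn": 0},{"offset": [0.017,0.057,0],"turn": 0},{"offset": [0.017,0.057,0],"turn": 0},{"offset": [0.017,0.057,0],"turn": 0},{"offset": [0.017,0.057,0],"turn": 0},{"offset": [0.017,0.057,0],"turn": 0},{"offset": [0.013,0.05,0],"turn": 0},{"offset": [0.008,0.031,0],"turn": 0},{"offset": [0,0,0],"turn": 0},{"offset": [0,0,0],"turn": 0}]'

```text
time_s: 20.55
tool_pos: [322.1, 212.9, 199.1]
tcp_rot: [-0.0, -0.001, 1.0, -0.0]
contact_force: [0.3, -1.2, -1.0]
opening: 27.5
```

```bash
python3 go.py 322 213.7 82 180; python3 - <<'E'
from h import *
for c in("scene","top"): capture(c)
for c in("scene","top"):
    for r in regions_of(c,"narrow_mid")[:2]:
        ys,xs=np.where(r["pixels"]);print(c,round(r["p"],2),r["at"],xs.min(),xs.max(),ys.min(),ys.max())
E
python3 tilt.py 321.5 213.7 199 180 130 12|egrep " (-20|0|30|60|75) "
```

```text
pos [322.1 212.9 199.1] theta 180.07 open 27.5 t 20.55 | turn 0.07 then offset mm [1.000e-01 8.000e-01 1.171e+02] max 1.9
scene 0.57 [429.8, 123.3] 425 439 97 141
scene 0.51 [422.4, 258.3] 405 434 240 280
top 0.68 [230.7, 259.9] 221 236 240 282
scene -20 [430.7 100.3] [441. 107.]
scene 0 [430.9  98.6] [437.6 125.1]
scene 30 [431.5  96.7] [431.6 143.8]
scene 60 [432.   95.8] [426.3 149. ]
scene 75 [432.3  95.9] [424.3 146.7]
top -20 [225.1 293.6] [220.6 237. ]
top 0 [224.7 294.2] [225.4 234.3]
top 30 [224.  293.8] [231.5 241.9]
top 60 [223.5 291.9] [235.4 259.8]
top 75 [223.4 290.6] [236.4 271.3]
```

>>> play_rows --increments '[{"offset": [0,0.001,0.03],"turn": 0},{"offset": [0,0,0.035],"turn": 0},{"offset": [0,0,0.034],"turn": 0},{"offset": [0,0,0.025],"turn": 0},{"offset": [-0.006,0,0],"turn": 0},{"offset": [-0.006,0,0],"turn": 0},{"offset": [-0.006,0,-0.005],"turn": 0},{"offset": [-0.006,0,-0.008],"turn": 0},{"offset": [-0.006,0,-0.008],"turn": 0},{"offset": [-0.005,0,-0.006],"turn": 0}]'

```text
time_s: 22.0
tool_pos: [356.3, 214.0, 103.3]
tcp_rot: [-0.001, -0.0, 1.0, 0.0]
contact_force: [-7.2, -0.5, 0.3]
opening: 27.3
```

>>> play_rows --increments '[{"offset": [-0.008,0,-0.006],"turn": 0},{"offset": [-0.008,0,-0.006],"turn": 0},{"offset": [-0.008,0,-0.007],"turn": 0},{"offset": [-0.009,0,-0.004],"turn": 0},{"offset": [-0.009,0,-0.004],"turn": 0},{"offset": [-0.01,0,-0.005],"turn": 0},{"offset": [-0.01,0,-0.003],"turn": 0},{"offset": [-0.01,0,-0.003],"turn": 0},{"offset": [0,0,0],"turn": 0}]'

```text
time_s: 23.12
tool_pos: [431.0, 214.5, 140.5]
tcp_rot: [0.001, -0.0, 1.0, 0.0]
contact_force: [-0.5, 0.1, -1.9]
opening: 27.6
```

```bash
python3 go.py 438.5 213.7 139 180; python3 - <<'E'
from h import *
im=capture("scene");cv2.imwrite("pics/s6.png",cv2.resize(im[100:250,350:500],(600,600),interpolation=2))
E
```

```text
pos [431.  214.5 140.5] theta 180.0 open 27.6 t 23.125 | turn 0.0 then offset mm [-7.5 -0.8  1.5] max 0.1
```

View pics/s6.png

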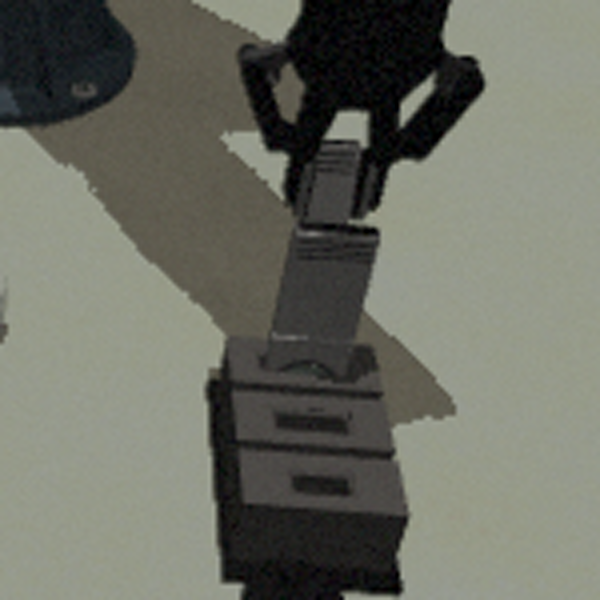

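The narrow bar is nearly upright behind the near face, and the wide bar is untouched. I'll finish the push, then go over the top to the narrow slot.

>>> play_rows --increments '[{"offset": [-0.004,-0.001,0],"turn": 0},{"offset": [-0.004,0,0.002],"turn": 0},{"offset": [0,0,0.003],"turn": 0},{"offset": [0,0,0],"turn": 0}]'

```text
time_s: 23.68
tool_pos: [439.3, 213.9, 138.1]
tcp_rot: [0.003, -0.0, 1.0, 0.001]
contact_force: [-3.6, -3.3, 25.4]
opening: 27.4
```

>>> play_rows --increments '[{"offset": [0.005,0,-0.005],"turn": 0},{"offset": [0,0,-0.02],"turn": 0},{"offset": [0,0,-0.03],"turn": 0},{"offset": [0,0,-0.03],"turn": 0},{"offset": [0,0,-0.03],"turn": 0},{"offset": [0,0,-0.02],"turn": 0},{"offset": [-0.02,0,0],"turn": 0},{"offset": [-0.035,0,0],"turn": 0},{"offset": [-0.035,0,0],"turn": 0},{"offset": [-0.03,0,0],"turn": 0},{"offset": [-0.017,0,0],"turn": 0},{"offset": [0,0,0],"turn": 0}]'

```text
time_s: 25.18
tool_pos: [570.1, 213.3, 269.1]
tcp_rot: [-0.001, -0.0, 1.0, -0.0]
contact_force: [0.9, -0.1, -0.9]
opening: 27.1
```

```bash
python3 go.py 571 213.6 160 180
```

```text
pos [570.1 213.3 269.1] theta 180.0 open 27.1 t 25.175 | turn 0.0 then offset mm [ -0.9   0.3 109.1] max 1.7
```

```bash
python3 tilt.py 570.1 213.5 269 180 130 12|egrep "scene (80|85|90|95|100) "; python3 - <<'E'
from h import *
im=capture("scene");cv2.imwrite("pics/s7.png",cv2.resize(im[70:250,360:500],(466,600),interpolation=2))
E
```

```text
scene 80 [455.6 121.3] [442.4 183.8]
scene 85 [455.7 121.5] [441.6 181.2]
scene 90 [455.8 121.8] [440.8 178.2]
scene 95 [455.9 122.1] [440.2 175. ]
scene 100 [456.  122.4] [439.7 171.5]
```

View pics/s7.png

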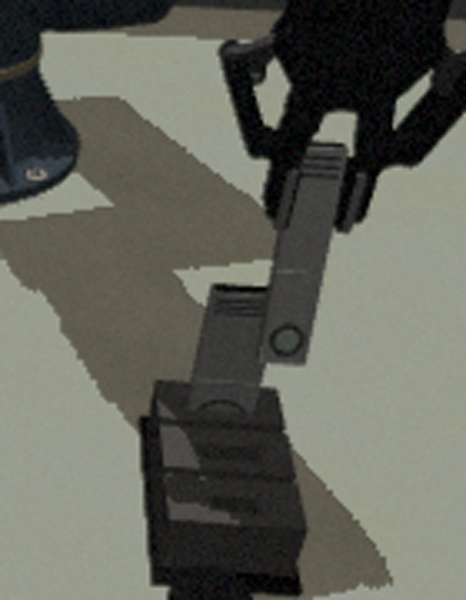

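```bash
cat > held.py <<'E'
from fit import *
import sys
n,L,w,L0,d0=sys.argv[1],*[float(v) for v in sys.argv[2:6]]
s=ctrl.read_state();G=np.array(s["tool_pos"])+[0,0,19]
M={}
for c in("scene","top"):
    capture(c);r=[x for x in regions_of(c,n) if np.linalg.norm(x["at"]-proj(c,G-[0,0,45]))<35]
    if r: M[c]=r[0]["pixels"].astype(np.float32);print(c,round(r[0]["p"],2),r[0]["at"],M[c].sum())
M={c:m for c,m in M.items() if c=="scene"}
def f(p):
    r=np.radians(p[0]);B=np.array([np.cos(r),0,-np.sin(r)]);N=np.array([np.sin(r),0,np.cos(r)])
    b=box(L,w,-6,6);P=G+np.outer(b[:,0]+L/2-p[1],B)+np.outer(b[:,1],[0,1,0])+np.outer(b[:,2],N)+[0,p[2],0]
    return cost(M,[P])
for t0 in(70,90):
    b=minimize(f,[t0,d0,0],method="Nelder-Mead",options=dict(initial_simplex=[[t0,d0,0],[t0+8,d0,0],[t0,d0+8,0],[t0,d0,3]],maxfev=90));print("tilt,d,dy",b.x.round(1),round(b.fun,3))
print(s["time_s"])
E
python3 held.py narrow_mid 130 28 0 20
```

```text
scene 0.98 [448.5, 148.7] 1039.0
top 0.6 [217.8, 174.1] 71.0
tilt,d,dy [80.4 26.3 -1.3] 0.162
tilt,d,dy [80.6 26.2 -1.1] 0.162
25.225
```

The scene crop shows the narrow bar held but tilted (about 80°) and slid about 13 mm up in the pads (pull end at px (458,113)). Its tip must have ridden up onto the block's ledge. The wide bar still stands. I'll repeat the wall push with the tip lower.

>>> play_rows --increments '[{"offset": [0.02,0,0],"turn": 0},{"offset": [0.035,0,0],"turn": 0},{"offset": [0.04,0,0],"turn": 0},{"offset": [0.04,0,0],"turn": 0},{"offset": [0.03,0,0],"turn": 0},{"offset": [0,0,0.03],"turn": 0},{"offset": [0,0,0.04],"turn": 0},{"offset": [0,0,0.04],"turn": 0},{"offset": [0,0,0.035],"turn": 0},{"offset": [0,0,0.019],"turn": 0},{"offset": [0,0,0],"turn": 0}]'

```text
time_s: 26.8
tool_pos: [403.2, 212.9, 105.6]
tcp_rot: [-0.001, -0.0, 1.0, -0.001]
contact_force: [-0.1, 0.2, -1.1]
opening: 27.4
```

>>> play_rows --increments '[{"offset": [-0.01,0,0],"turn": 0},{"offset": [-0.008,0,-0.001],"turn": 0},{"offset": [-0.006,0,-0.001],"turn": 0},{"offset": [-0.005,0,-0.001],"turn": 0},{"offset": [-0.003,0,0],"turn": 0},{"offset": [0,0,0],"turn": 0}]'

```text
time_s: 27.55
tool_pos: [436.6, 213.3, 109.2]
tcp_rot: [-0.0, -0.0, 1.0, -0.0]
contact_force: [-1.8, -0.3, -0.8]
opening: 27.3
```

```bash
python3 go.py 438.7 213.7 108 180
```

```text
pos [436.6 213.3 109.2] theta 180.03 open 27.3 t 27.55 | turn 0.03 then offset mm [-2.1  0.4  1.2] max 0.0
```

>>> play_rows --increments '[{"offset": [-0.0025,0,0],"turn": 0},{"offset": [0,0,0],"turn": 0},{"offset": [0.005,0,0],"turn": 0},{"offset": [0,0,-0.03],"turn": 0},{"offset": [0,0,-0.045],"turn": 0},{"offset": [0,0,-0.045],"turn": 0},{"offset": [0,0,-0.03],"turn": 0},{"offset": [-0.03,0,0],"turn": 0},{"offset": [-0.04,0,0],"turn": 0},{"offset": [-0.04,0,0],"turn": 0},{"offset": [-0.027,0,0],"turn": 0},{"offset": [0,0,0],"turn": 0}]'

```text
time_s: 29.05
tool_pos: [572.6, 213.3, 258.4]
tcp_rot: [0.0, 0.0, 1.0, -0.0]
contact_force: [-0.3, 0.3, -1.1]
opening: 27.5
```

```bash
python3 go.py 571 213.7 140 180; python3 held.py narrow_mid 130 28 0 24
```

```text
pos [572.6 213.3 258.4] theta 179.98 open 27.5 t 29.05 | turn -0.02 then offset mm [  1.6   0.4 118.4] max 1.9
scene 0.71 [449.8, 151.6] 864.0
top 0.41 [223.8, 178.6] 138.0
tilt,d,dy [89.9 27.  -1.2] 0.218
tilt,d,dy [90.3 26.2 -0.2] 0.221
29.05
```

>>> play_rows --increments '[{"offset": [0.0015,0,0.03],"turn": 0},{"offset": [0,0,0.04],"turn": 0},{"offset": [0,0,0.03],"turn": 0},{"offset": [0,0,0.009],"turn": 0},{"offset": [0,0,0.006],"turn": 0},{"offset": [0,0,0.006],"turn": 0},{"offset": [0,0,0.005],"turn": 0},{"offset": [0,0,0],"turn": 0}]'

```text
time_s: 30.25
tool_pos: [569.4, 213.4, 133.2]
tcp_rot: [-0.0, -0.0, 1.0, -0.0]
contact_force: [-0.5, -0.1, -0.6]
opening: 27.5
```

>>> play_rows --increments '[{"offset": [-0.001,0,0.004],"turn": 0},{"offset": [0,0,0.005],"turn": 0},{"offset": [0,0,0.005],"turn": 0},{"offset": [0,0,0],"turn": 0}]'

```text
time_s: 30.75
tool_pos: [570.5, 213.4, 118.8]
tcp_rot: [-0.0, -0.0, 1.0, -0.0]
contact_force: [1.5, 0.8, -1.1]
opening: 27.0
```

>>> play_rows --increments '[{"offset": [0,0,0.005],"turn": 0},{"offset": [0,0,0.005],"turn": 0},{"offset": [0,0,0],"turn": 0}]'

```text
time_s: 31.12
tool_pos: [571.1, 213.6, 109.0]
tcp_rot: [0.0, -0.0, 1.0, 0.0]
contact_force: [4.8, 1.1, -6.2]
opening: 27.2
```

>>> play_rows --increments '[{"offset": [0,0,0.004],"turn": 0},{"offset": [0,0,0.003],"turn": 0},{"offset": [0,0,0],"turn": 0}]'

```text
time_s: 31.5
tool_pos: [572.1, 213.9, 104.4]
tcp_rot: [0.002, -0.0, 1.0, 0.001]
contact_force: [4.6, -0.1, 12.3]
opening: 27.6
```

>>> play_rows --increments '[{"offset": [0,0,0.002],"turn": 0},{"offset": [0,0,0.002],"turn": 0},{"offset": [0,0,0],"turn": 0}]'

```text
time_s: 31.88
tool_pos: [573.0, 214.1, 101.5]
tcp_rot: [0.003, -0.0, 1.0, 0.001]
contact_force: [5.6, -0.9, 19.4]
opening: 27.4
```

>>> play_rows --increments '[{"offset": [0,0,-0.003],"turn": 0},{"offset": [0,0,0],"turn": 0},{"offset": [0,0,-0.02],"turn": 0},{"offset": [0,0,-0.03],"turn": 0},{"offset": [0,0,-0.04],"turn": 0},{"offset": [0,0,-0.02],"turn": 0},{"offset": [0,0,0],"turn": 0}]' --grip 0.3

```text
time_s: 32.75
tool_pos: [570.8, 213.7, 212.1]
tcp_rot: [0.001, -0.0, 1.0, 0.0]
contact_force: [-0.4, 0.1, 0.0]
opening: 59.8
```

```bash
python3 go.py 467 -320 170 190.3; cat > stand.py <<'E'
from fit import *
import sys
for n,L,w,x in(("wide_mid",138,48,467),("medium_mid",134,38,519),("narrow_mid",130,28,571)):
    if n[0] not in sys.argv[1]: continue
    capture("scene")
    r=[q for q in regions_of("scene",n) if abs(q["at"][0]-430)<40]
    if not r: print(n,"none");continue
    m=r[0]["pixels"]; ys,xs=np.where(m);top=ys.min()
    print(n,round(r[0]["p"],2),"top row",top,xs[ys==top].mean().round(1),"bottom",ys.max(),"| pred top row if seated",[proj("scene",[x+e,213.6,15+L]).round(1) for e in(-6,6)],"10mm high",proj("scene",[x,213.6,25+L]).round(1))
E
python3 stand.py wn
```

```text
pos [570.8 213.7 212.1] theta 180.04 open 59.8 t 32.75 | turn -10.26 then offset mm [ 197.5 -506.5   42.1] max 8.7
wide_mid 0.57 top row 156 436.0 bottom 193 | pred top row if seated [array([432.9, 154.8]), array([433.6, 157.8])] 10mm high [434.1 152.7]
narrow_mid 0.88 top row 186 439.0 bottom 223 | pred top row if seated [array([438. , 186.2]), array([438.8, 189.8])] 10mm high [439.4 184.2]
```

Both standing bars' top edges match the seated heights (rows 156 and 186). On to the medium bar.

>>> play_rows --increments '[{"offset": [0.008,-0.04,0],"turn": 0},{"offset": [0.01,-0.055,0],"turn": 0},{"offset": [0.01,-0.055,0],"turn": 0},{"offset": [0.01,-0.055,0],"turn": 0},{"offset": [0.01,-0.055,0],"turn": 0},{"offset": [0.01,-0.055,0],"turn": 0},{"offset": [0.01,-0.055,0],"turn": 0},{"offset": [0.01,-0.055,0],"turn": 0},{"offset": [0.01,-0.05,0.01],"turn": 0},{"offset": [0.01,-0.04,0.02],"turn": 0},{"offset": [0.004,-0.024,0.02],"turn": 0},{"offset": [0,0,0],"turn": -5.2}]'

```text
time_s: 34.45
tool_pos: [466.9, -326.5, 158.3]
tcp_rot: [-0.002, -0.045, 0.999, 0.001]
contact_force: [0.0, 1.1, 0.6]
opening: 59.6
```

>>> play_rows --increments '[{"offset": [0,0,0],"turn": -5.1},{"offset": [0,0,0],"turn": 0}]'

```text
time_s: 34.7
tool_pos: [468.2, -325.4, 160.2]
tcp_rot: [-0.001, -0.09, 0.996, 0.001]
contact_force: [0.0, 0.4, -0.9]
opening: 59.7
```

```bash
python3 go.py 468.5 -325 61 190.3; python3 - <<'E'
from h import *
capture("scene");r=regions_of("scene","medium_mid")[0];ys,xs=np.where(r["pixels"]);t=ys.min()
print(r["p"],"pull end px",xs[ys<t+3].mean(),t,"x range",xs[ys<t+3].min(),xs[ys<t+3].max(),proj("scene",[456.5,-327,83]+6*np.array([.34,.06,.94])))
E
```

```text
pos [ 468.2 -325.4  160.2] theta 190.29 open 59.7 t 34.7 | turn -0.01 then offset mm [-0.3  0.3 99.2] max 1.6
0.98 pull end px 210.2058823529412 162 x range 202 217 [209.01927339 161.42180877]
```

Model and picture agree within about 1 px. Descend, grip and lift.

>>> play_rows --increments '[{"offset": [0,0.001,0.03],"turn": 0},{"offset": [0,0,0.035],"turn": 0},{"offset": [0,0,0.025],"turn": 0},{"offset": [0,0,0.009],"turn": 0},{"offset": [0,0,0],"turn": 0}]'

```text
time_s: 35.42
tool_pos: [468.5, -324.5, 62.2]
tcp_rot: [-0.0, -0.09, 0.996, 0.0]
contact_force: [0.5, -0.1, 0.4]
opening: 60.0
```

>>> play_rows --increments '[{"offset": [0,0,0],"turn": 0},{"offset": [0,0,0],"turn": 0},{"offset": [0,0,0],"turn": 0},{"offset": [0,0,0],"turn": 0}]' --grip 1 --force 20

```text
time_s: 35.92
tool_pos: [469.1, -325.0, 62.9]
tcp_rot: [0.0, -0.09, 0.996, -0.001]
contact_force: [0.6, -1.4, 2.6]
opening: 37.7
```

>>> play_rows --increments '[{"offset": [0,0,-0.015],"turn": 0},{"offset": [0,0,-0.02],"turn": 0},{"offset": [0,0,-0.025],"turn": 0},{"offset": [0,0,-0.025],"turn": 0},{"offset": [0,0,-0.025],"turn": 0},{"offset": [0,0,-0.02],"turn": 0},{"offset": [0,0,-0.01],"turn": 0},{"offset": [0,0,0],"turn": 5.2},{"offset": [0,0,0],"turn": 5.1}]'

```text
time_s: 37.05
tool_pos: [468.3, -324.3, 202.3]
tcp_rot: [-0.0, 0.001, 1.0, 0.0]
contact_force: [-0.5, 0.8, -2.9]
opening: 37.7
```

```bash
python3 go.py 315 213.7 200 180
```

```text
pos [ 468.3 -324.3  202.3] theta 179.87 open 37.7 t 37.05 | turn -0.13 then offset mm [153.3 538.    2.3] max 9.0
```

>>> play_rows --increments '[{"offset": [0.013,0.042,0],"turn": 0},{"offset": [0.016,0.056,0],"turn": 0},{"offset": [0.016,0.056,0],"turn": 0},{"offset": [0.016,0.056,0],"turn": 0},{"offset": [0.016,0.056,0],"turn": 0},{"offset": [0.016,0.056,0],"turn": 0},{"offset": [0.016,0.056,0],"turn": 0},{"offset": [0.016,0.056,0],"turn": 0},{"offset": [0.013,0.05,0],"turn": 0},{"offset": [0.01,0.035,0],"turn": 0},{"offset": [0.005,0.019,0],"turn": 0},{"offset": [0,0,0],"turn": 0}]'

```text
time_s: 38.55
tool_pos: [314.6, 214.0, 202.2]
tcp_rot: [-0.0, -0.002, 1.0, -0.0]
contact_force: [-0.5, -0.1, -1.8]
opening: 37.6
```

```bash
sed -i 's/for t0 in(70,90)/for t0 in [float(v) for v in sys.argv[6:]] or (70,90)/' held.py; python3 go.py 315 213.7 65 180; python3 held.py medium_mid 134 38 0 13 25 50
```

```text
pos [314.6 214.  202.2] theta 180.19 open 37.6 t 38.55 | turn 0.19 then offset mm [ -0.4  -0.3 137.2] max 2.2
scene 0.63 [433.4, 115.6] 755.0
top 0.88 [226.4, 264.1] 755.0
tilt,d,dy [18.5  4.5 -2. ] 0.101
tilt,d,dy [18.7  4.8 -2.1] 0.101
38.55
```

```bash
sed -i '/^M={c:m for/d' held.py; python3 held.py medium_mid 134 38 0 13 20 40;python3 - <<'E'
from h import *
im=capture("scene");cv2.imwrite("pics/s8.png",cv2.resize(im[80:230,370:500],(520,600),interpolation=2))
E
```

```text
scene 0.88 [432.8, 114.8] 734.0
top 0.77 [227.8, 265.2] 771.0
tilt,d,dy [19.1  7.2 -1.9] 0.291
tilt,d,dy [19.3  7.  -1.7] 0.291
38.75
```

View pics/s8.png

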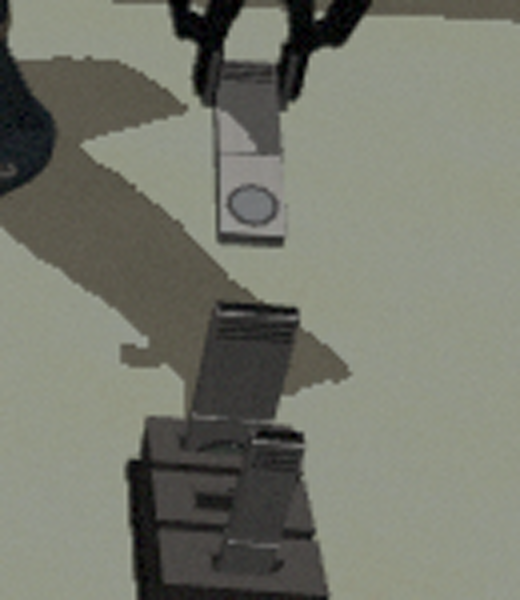

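The crop shows the medium bar held about 20° down, near its very end; the wide and narrow bars stand in their slots. Now the wall push, starting with the tip low and moving steeply up.

>>> play_rows --increments '[{"offset": [0.005,0.002,0.035],"turn": 0},{"offset": [0,0,0.045],"turn": 0},{"offset": [0,0,0.045],"turn": 0},{"offset": [0,0,0.034],"turn": 0},{"offset": [-0.008,0,0],"turn": 0},{"offset": [-0.005,0,0],"turn": 0},{"offset": [-0.005,0,-0.014],"turn": 0},{"offset": [-0.004,0,-0.014],"turn": 0},{"offset": [-0.006,0,-0.012],"turn": 0},{"offset": [-0.006,0,-0.011],"turn": 0}]'

```text
time_s: 40.25
tool_pos: [345.1, 215.5, 95.7]
tcp_rot: [0.001, -0.0, 1.0, 0.0]
contact_force: [-1.0, -0.7, -2.1]
opening: 37.6
```

```bash
python3 go.py 359 213.7 112 180;  python3 held.py medium_mid 134 38 0 8 35
```

```text
pos [345.1 215.5  95.7] theta 180.03 open 37.6 t 40.25 | turn 0.03 then offset mm [-13.9  -1.8 -16.3] max 0.3
scene 0.92 [423.3, 146.8] 327.0
top 0.58 [236.6, 252.1] 432.0
tilt,d,dy [40.9 10.   0.5] 1.129
40.25
```

>>> play_rows --increments '[{"offset": [-0.005,-0.001,-0.006],"turn": 0},{"offset": [-0.005,-0.001,-0.006],"turn": 0},{"offset": [-0.005,0,-0.005],"turn": 0},{"offset": [-0.008,0,-0.007],"turn": 0},{"offset": [-0.009,0,-0.006],"turn": 0},{"offset": [-0.01,0,-0.004],"turn": 0},{"offset": [-0.01,0,-0.004],"turn": 0},{"offset": [-0.01,0,-0.003],"turn": 0}]'

```text
time_s: 41.45
tool_pos: [407.1, 213.3, 135.4]
tcp_rot: [0.0, -0.0, 1.0, -0.0]
contact_force: [-1.8, -0.1, -0.7]
opening: 37.3
```

>>> play_rows --increments '[{"offset": [-0.008,0,0],"turn": 0},{"offset": [-0.008,0,0],"turn": 0},{"offset": [-0.008,0,0.002],"turn": 0},{"offset": [0,0,0],"turn": 0}]'

```text
time_s: 41.95
tool_pos: [430.8, 213.3, 132.9]
tcp_rot: [-0.0, -0.0, 1.0, -0.0]
contact_force: [-0.7, 0.0, -1.4]
opening: 37.1
```

```bash
python3 go.py 439 213.7 134 180
```

```text
pos [430.8 213.3 132.9] theta 180.02 open 37.1 t 41.95 | turn 0.02 then offset mm [-8.2  0.4 -1.1] max 0.1
```

>>> play_rows --increments '[{"offset": [-0.004,0,0],"turn": 0},{"offset": [-0.004,0,0],"turn": 0},{"offset": [0,0,0],"turn": 0}]'

```text
time_s: 42.32
tool_pos: [438.5, 213.4, 133.3]
tcp_rot: [0.0, -0.0, 1.0, -0.0]
contact_force: [-1.1, 0.1, -0.5]
opening: 37.5
```

>>> play_rows --increments '[{"offset": [-0.001,0,0],"turn": 0},{"offset": [0,0,0],"turn": 0},{"offset": [0.006,0,0],"turn": 0},{"offset": [0,0,-0.03],"turn": 0},{"offset": [0,0,-0.04],"turn": 0},{"offset": [0,0,-0.04],"turn": 0},{"offset": [0,0,-0.03],"turn": 0},{"offset": [-0.02,0,0],"turn": 0},{"offset": [-0.03,0,0],"turn": 0},{"offset": [-0.02,0,0],"turn": 0},{"offset": [-0.016,0,0],"turn": 0},{"offset": [0,0,0],"turn": 0}]'

```text
time_s: 43.82
tool_pos: [519.9, 213.4, 272.9]
tcp_rot: [-0.0, -0.0, 1.0, -0.0]
contact_force: [-0.8, -0.6, -1.3]
opening: 37.6
```

```bash
python3 go.py 519 213.7 180 180; sed -i 's/^def f(p)/M.pop("top",0)\ndef f(p)/' held.py; python3 held.py medium_mid 134 38 0 10 85
```

```text
pos [519.9 213.4 272.9] theta 180.01 open 37.6 t 43.825 | turn 0.01 then offset mm [ 0.9  0.3 92.9] max 1.5
scene 0.87 [446.0, 129.0] 1231.0
tilt,d,dy [87.2 18.5 -1.5] 0.103
43.825
```

>>> play_rows --increments '[{"offset": [0.001,0,0.03],"turn": 0},{"offset": [0,0,0.035],"turn": 0},{"offset": [0,0,0.025],"turn": 0},{"offset": [0,0,0],"turn": 0},{"offset": [0,0,0],"turn": 0}]'

```text
time_s: 44.65
tool_pos: [518.5, 213.7, 184.6]
tcp_rot: [0.001, -0.0, 1.0, 0.0]
contact_force: [0.4, 0.4, -1.3]
opening: 37.3
```

```bash
python3 go.py 519 213.7 120 180; python3 held.py medium_mid 134 38 0 13 85; python3 - <<'E'
from h import *
a=capture("scene")[110:230,380:480];b=capture("top")[150:270,195:295]
cv2.imwrite("pics/s9.png",cv2.resize(np.hstack([a,b]),(800,480),interpolation=2))
E
python3 tilt.py 519 213.6 183 180 134 13|egrep " (75|80|85|90|95) "
```

```text
pos [518.5 213.7 184.6] theta 180.05 open 37.3 t 44.65 | turn 0.05 then offset mm [-0.5  0.  64.6] max 1.0
scene 0.96 [436.3, 165.5] 899.0
top 0.59 [235.0, 207.2] 68.0
tilt,d,dy [93.2 18.1  0. ] 0.189
44.65
scene 75 [441.9 145.2] [431.7 202.9]
scene 80 [442.  145.3] [431.  200.6]
scene 85 [442.1 145.6] [430.3 198. ]
scene 90 [442.1 145.9] [429.8 195.1]
scene 95 [442.2 146.2] [429.3 192. ]
top 75 [226.2 200.5] [238.6 193.4]
top 80 [226.2 200. ] [238.8 197.5]
top 85 [226.2 199.5] [238.9 201.5]
top 90 [226.2 199. ] [238.9 205.6]
top 95 [226.2 198.5] [238.8 209.6]
```

View pics/s9.png

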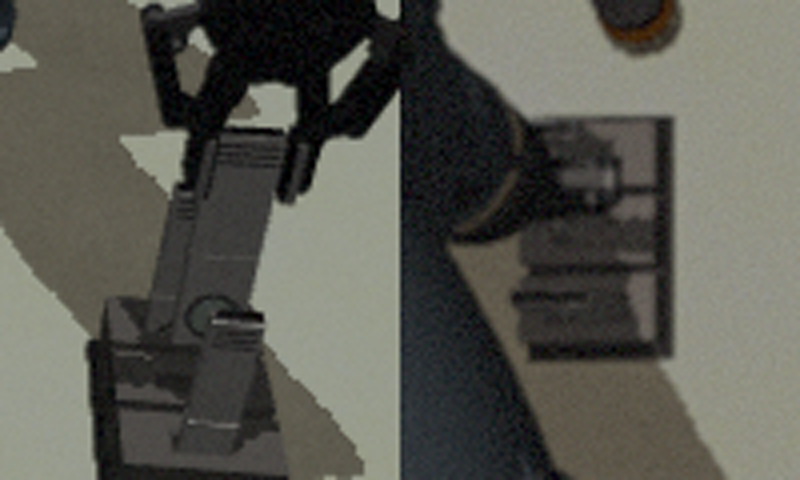

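The crop shows the medium bar upright over the middle slot, bottom edge ~(425,196), consistent with about 90°. Inserting.

>>> play_rows --increments '[{"offset": [0,0,0.01],"turn": 0},{"offset": [0,0,0.01],"turn": 0},{"offset": [0,0,0.008],"turn": 0},{"offset": [0,0,0.005],"turn": 0},{"offset": [0,0,0.005],"turn": 0},{"offset": [0,0,0],"turn": 0}]'

```text
time_s: 45.7
tool_pos: [518.1, 213.4, 145.0]
tcp_rot: [-0.0, -0.0, 1.0, -0.0]
contact_force: [0.4, 0.5, -1.4]
opening: 37.5
```

>>> play_rows --increments '[{"offset": [0,0,0.005],"turn": 0},{"offset": [0,0,0.005],"turn": 0},{"offset": [0,0,0],"turn": 0}]'

```text
time_s: 46.08
tool_pos: [518.2, 213.4, 134.9]
tcp_rot: [-0.0, -0.0, 1.0, -0.0]
contact_force: [0.1, 0.4, -1.4]
opening: 37.4
```

>>> play_rows --increments '[{"offset": [-0.0005,0,0.005],"turn": 0},{"offset": [0,0,0.005],"turn": 0},{"offset": [0,0,0],"turn": 0}]'

```text
time_s: 46.45
tool_pos: [518.9, 213.4, 124.9]
tcp_rot: [-0.0, -0.0, 1.0, -0.0]
contact_force: [1.8, -0.5, -2.3]
opening: 37.7
```

>>> play_rows --increments '[{"offset": [0,0,0.004],"turn": 0},{"offset": [0,0,0.003],"turn": 0},{"offset": [0,0,0],"turn": 0}]'

```text
time_s: 46.82
tool_pos: [519.3, 213.5, 118.3]
tcp_rot: [0.0, -0.0, 1.0, 0.0]
contact_force: [3.8, 0.8, -2.7]
opening: 37.4
```

>>> play_rows --increments '[{"offset": [0,0,0.003],"turn": 0},{"offset": [0,0,0.003],"turn": 0},{"offset": [0,0,0],"turn": 0}]'

```text
time_s: 47.2
tool_pos: [520.7, 214.0, 115.3]
tcp_rot: [0.003, -0.0, 1.0, 0.001]
contact_force: [0.8, -0.2, 22.4]
opening: 37.2
```

>>> play_rows --increments '[{"offset": [0,0,-0.003],"turn": 0},{"offset": [0,0,0],"turn": 0},{"offset": [0,0,0],"turn": 0},{"offset": [0,0,-0.02],"turn": 0},{"offset": [0,0,-0.03],"turn": 0},{"offset": [0,0,-0.04],"turn": 0},{"offset": [0,0,-0.03],"turn": 0},{"offset": [0.04,-0.04,0],"turn": 0},{"offset": [0.04,-0.05,0],"turn": 0},{"offset": [0.03,-0.05,0],"turn": 0},{"offset": [0.01,-0.04,0],"turn": 0},{"offset": [0,0,0],"turn": 0}]' --grip 0.3

```text
time_s: 48.7
tool_pos: [398.8, 32.7, 235.4]
tcp_rot: [-0.0, 0.001, 1.0, -0.0]
contact_force: [-0.7, 0.5, -0.2]
opening: 59.9
```

```bash
python3 stand.py wmn; python3 - <<'E'
from h import *
im=capture("scene");b=capture("top")
a=cv2.resize(im[130:300,310:490],(424,400),interpolation=2);b=cv2.resize(b[110:280,200:360],(376,400),interpolation=2)
cv2.imwrite("pics/s10.png",np.hstack([a,b]))
E
```

```text
wide_mid 0.71 top row 212 411.0 bottom 242 | pred top row if seated [array([432.9, 154.8]), array([433.6, 157.8])] 10mm high [434.1 152.7]
medium_mid 0.67 top row 170 433.5 bottom 207 | pred top row if seated [array([435.4, 169.8]), array([436.1, 173.1])] 10mm high [436.6 167.7]
narrow_mid 0.94 top row 186 436.5 bottom 224 | pred top row if seated [array([438. , 186.2]), array([438.8, 189.8])] 10mm high [439.4 184.2]
```

View pics/s10.png

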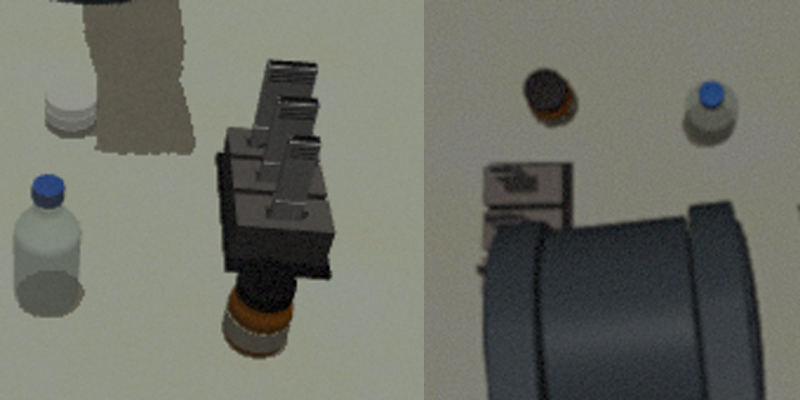

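All three sliders stand in their own slots, with tops at rows ~156, 170 and 186, which are the seated heights. The bottle, jar and dishes are undisturbed and the arm is clear, so I'm handing in.

```bash
python3 -c "
from workcell import ctrl
print(ctrl.hand_in(), ctrl.read_state()['time_s'])"
```

```text
the job is handed in; nothing more can be done
the job is handed in; nothing more can be done
```

I stood all three sliders upright in their own slots, lens end down and ribbed pull end up, and handed the job in at about 49 s of the 72 s allowed. I gripped each bar near its pull end and pushed its lens end against the rack's near face to swing it vertical. Then I lowered it until the force reading showed it on the slot floor.

**Last checks:**
- **Seating:** the top edges were in the last scene picture at pixel rows of about 156 (wide, read by eye), 170 (medium) and 186 (narrow). These are the rows expected if the bars are fully seated.
- **Bystanders:** the bottle, jar and dishes were where they started in that picture. The tip box was outside it, but the arm never worked near it.
- **Arm:** it was clear of everything, with about zero force on the tool.

**What went wrong or disagreed:**
- **Narrow slider:** its first push failed. The bar apparently rode up onto the block's ledge, slid in the grip and tilted, with a peak reading of about 25 N. It may have touched the standing wide slider, which stayed seated. I repeated the push with the tip lower and it went in.
- **Wide slider:** in the final automatic check the network reported something else instead of the wide slider (top row 212), so I judged it by eye. An earlier automatic check had given row 156.
- **Medium slider:** two fits of its tilt before insertion disagreed (87° and 93°), but it went in without resistance.

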